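# Seat a power module on the repair fixture and clamp it

### The arm

A 6-joint arm with a two-finger parallel gripper is mounted at the origin on the work surface. World frame = base frame: x ahead of the robot, y to its left, z up, the work surface at z = 0. Lengths are in m, angles in rad, forces in N, time in s.
With the tool pointing down it reaches from about 0.425 to 0.95 m from the base axis. Payload 3.5 kg.
Tool frame: the origin (TCP) lies midway between the tips of the shut fingers; the grasp point (between the pads) lies 19 mm behind it; z points along the fingers, y is the line along which they close (so a half turn about z gives the same grasp; the last joint's range is limited). The gripper opens to 85 mm and grips with 20 to 120 N. Pads are 22 mm wide; open, the fingers measure 114 mm over their backs; the gripper's body (76 mm by 85 mm) begins 54 mm behind the grasp point. The pads swing forward as they close: fully open they stand 13 mm farther back than shut.
Start: joints at [1.197, 0.286, 1.577, -0, 1.279, -0.15], TCP at [0.15, 0.658, 0.231] pointing down, gripper open.
Joint ranges: [-2.77, 2.77], [-0.9, 2.22], [0.21, 2.48], [-1.53, 4.67], [0.24, 2.81], [-2.84, 2.84]. Speed limits (rad/s): [2.79, 2.79, 3.14, 3.14, 3.14, 3.14].

### API

Orientations are given as a unit quaternion [x, y, z, w].
In Python, from plant import get_state, read_camera, ctrl gives the robot as it stands.
- The arm moves only by the shell command python3 -m crank 'ROWS' [FORCE]. ROWS is JSON, a list of rows, each a list of 3 entries, a list of its own where there are three numbers: the shift along the tool's x, y, z in mm, then the turn about the tool's z in degrees, then the closure in counts, from 0 (fully open) to 255 (shut). In form: [[[tx, ty, tz], yaw, claw], ...]. A call has 1 to 10 rows; each row is the pose to reach, as a shift and turn from the pose commanded when the call began, along the tool's axes at that moment; what a row does not reach only later rows make up. A row lasts 1/10 s, in which the tool goes at most 50 mm and 8.59 degrees, less where a joint would pass 70% of its speed; a pose out of reach is approached as far as the arm can. A call with a gripper value outside its range is refused whole. The fingers move at their own pace and stop on an object; FORCE is the grip in N (left out, the last holds). Time passes only in rows, so rows that repeat a pose let the fingers close. It gives the time, the measured TCP pose, the force, the opening and the grip force at its end, in the units of the state.
- get_state(): the state, without advancing time (a new reading comes with each control period).
- read_camera(name): name is "scene" or "top" or "wrist"; returns a dict with "frame" (420x560x3 uint8, blue, green, red), "range_z" (420x560 float32, m along the optical axis (not along the pixel's ray), 0 where there is no reading), "vfov" (degrees; the focal length in pixels is half the picture's height over the tangent of half this angle, whatever the lens; pixels are square), "cx", "cy" (the principal point, pixels), "origin" and "orientation" of the camera in the world. Camera axes: x right, y down, z forward; pixel columns grow to the right and rows downward; lengths in m; the calibration is good to about 2 mm. A picture is of the moment at which its call begins.
- ctrl.sign_off(): hands the job in; it is judged then, once.
The state is a dict: "time": time; "qpos": joint angles; "dq": joint speeds; "joint_efforts": joint torques, N m; "eef_pos": TCP position; "tcp_rot": TCP orientation; "contact_force": force on the tool from outside, world axes, zero at the start; "wrist_torque": the same for the moment, N m; "opening": opening from 0.0 (shut) to 1.0 (fully open); "finger_force": force on a finger pad.
Only numpy, scipy, OpenCV 4.12 (cv2) and the standard library are available. Lean on these libraries where they do the work, as an engineer would, in place of code of your own. Each camera call takes 0.05 s, during which the arm holds its last target. There are 200 camera calls.

### The job

Take the power module off the inclined stand, lower it gently over the two brass pins of the repair fixture until its backplate lies flush on the base (either way round), and let go of it. Then slide the fixture's red carriage as far as it goes so that its steel tongue reaches over the backplate's edge, and only then turn the yellow knob clockwise to its stop to lock it. Leave everything else on the bench where it is.

Things in the scene. Friction and masses are not known exactly. Their poses are not given: they have to be found in the camera images.
- module: Power module, 0.4 kg: aluminium backplate 130 (x) x 90 (y) x 6 mm with two 11.5 mm through holes at x = +-52, y = 0; on it a green board (74 x 54 mm, parts to 15 mm up) and a central black finned heatsink 50 (x) x 22 (y) mm, top 46 mm up. Origin: centre of the backplate's underside, z up through the heatsink. Same when turned half round. Starts on the stand, tilted 30 degrees.
- module_grip (a point): A point inside the heatsink to grip at, 37 mm above the backplate's underside on the module's z axis; the block is 22 mm across along the module's y. Axes as the module's.
- stand: Fixed grey inclined stand, footprint 150 x 130 mm. Its face is tilted 30 degrees: low edge at its -x, with an orange lip 12 mm off the face (6 mm proud of the backplate); high edge, about 97 mm up, at +x. Origin: centre of its footprint on the table, z up; the face passes 60 mm above it.
- fixture: Fixed fixture: dark steel base 150 (x) x 260 (y, -125 to +135) x 14 mm high; two brass pins (10 mm diameter, 15 mm high above the base, upper 6 mm tapered to 4 mm) at x = +-52, y = -65 mm; a red sliding carriage on rails 6 mm high towards +y. Origin on the table, z up.
- seat (a point): Point on the base's top (14 mm above the table) midway between the two pins, axes as the fixture's: the module's origin belongs here, the module's x along the fixture's x or against it.
- carriage (a joint): Travel (m) of the red carriage along the fixture's -y, towards the pins: starts near 0 (drawn back), stop at 0.045, needs 3 N. Block 54 (x) x 44 (y) mm, top 34 mm above the table; its steel tongue (32 mm wide, 23.5 to 29.5 mm above the table) ends 55 mm from the knob's axis and at the stop overlaps the seated backplate by 14 mm. Push it, or pull it by the knob.
- knob (a joint): Turn (rad) of the yellow clamp knob on the carriage: near 0 = loose, positive clockwise seen from above, stop at 1.4 = locked. Its grip is an upright bar 44 mm long, 10 mm thick, 41 to 74 mm above the table. At 0 the bar lies 0.7 rad anticlockwise of the fixture's x axis, at the stop 0.7 rad clockwise of it.
- knob_grip (a point): Point in the knob's bar on its turning axis, 64 mm above the table, 10 mm below the bar's top; x along the bar, y across its 10 mm, z up. It travels with the carriage and turns with the knob.
- spool: Bystander: grey metal solder spool, 54 mm across, 40 mm high. Origin: centre of its underside.
- screwdriver: Bystander: screwdriver with red handle, 160 mm, lying. Origin: under its middle.
- bottle: Bystander: small amber bottle with white cap, 40 mm across, 100 mm high. Origin: centre of its underside.
- meter: Bystander: yellow multimeter 150 x 78 x 37 mm lying on its back. Origin: centre of its underside.
- jar: Bystander: pale jar with a white lid, 56 mm across, 60 mm high. Origin: centre of its underside.
- tray: Bystander: green divided parts tray 110 x 150 x 28 mm. Origin: centre of its underside.
- tweezers: Bystander: steel tweezers 125 mm long, lying. Origin: under its middle.

How it is judged:
By the outcome, as a careful person would: the job done as asked, in the order asked, and still so for the second after the job is handed in, with the robot touching nothing.
It also fails if it takes over 62 s, if anything falls off the work surface, if the arm or the gripper's body presses on something with over 40 N, if the wrist force passes 120 N, or if a joint passes its speed limit or range.

## Working session

There is one attempt and no reset: what is moved stays moved. The work goes in short steps, Python scripts to look and compute and a shell command to move; the robot and the scene stay as the last step left them, time stands still between calls to the robot, and variables do not carry over. Pictures are saved under pics/ and viewed, at most 10 in all, crops included, and the job is handed in when it is done.

```bash
ls; mkdir -p pics; python3 - <<'E'
from plant import *
import cv2,json
print(get_state())
for n in("scene","top","wrist"):
    c=read_camera(n); cv2.imwrite(f"pics/{n}0.png",c["frame"]); print(n,c["vfov"],c["cx"],c["cy"],c["origin"],c["orientation"])
E
```

```text
pics
{'time': 0.0, 'qpos': array([ 1.19702173e+00,  2.87201332e-01,  1.57820743e+00, -2.34469969e-05,
        1.27860517e+00, -1.50006256e-01]), 'dq': array([-0.00104189,  0.00111514, -0.00010992,  0.00144511, -0.00020804,
        0.0018711 ]), 'joint_efforts': array([-7.14083690e-04, -4.05988812e+01, -2.92625427e+01, -1.62735332e-04,
        5.84434223e-03,  1.56898281e-07]), 'eef_pos': array([0.14951871, 0.65754221, 0.22990693]), 'tcp_rot': array([ 1.11647434e-01,  9.93747143e-01, -1.17226473e-03, -3.02603101e-04]), 'contact_force': array([-0.26957536, -0.45568335,  0.76181619]), 'wrist_torque': array([-0.00382647,  0.01186212, -0.01421494]), 'finger_force': 0.0, 'opening': 0.9993170777618539}
scene 55.79978300427451 275.179774205292 204.69751304816617 [ 1.30622674 -0.65585137  0.69603308] [ 0.80617266  0.34596403 -0.20250631 -0.43518471]
top 45.276132970001086 285.50189958501664 212.97995521473513 [ 0.29306615 -0.01110925  1.71563054] [ 0.70693283 -0.70071303  0.06328894 -0.07239984]
wrist 70.49214263173165 279.3595513692167 211.95763960105188 [0.07662506 0.67409028 0.37327158] [0.77276929 0.61663143 0.09306738 0.11803293]
```

View pics/top0.png

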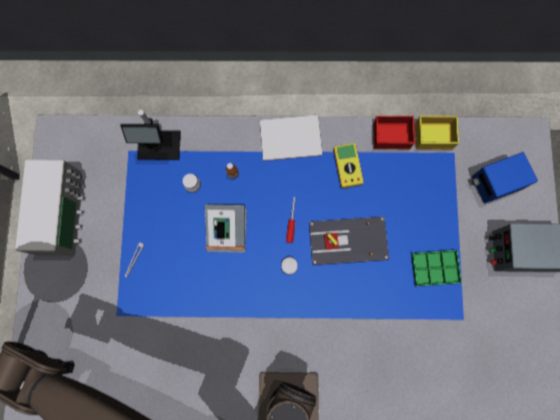

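View pics/scene0.png

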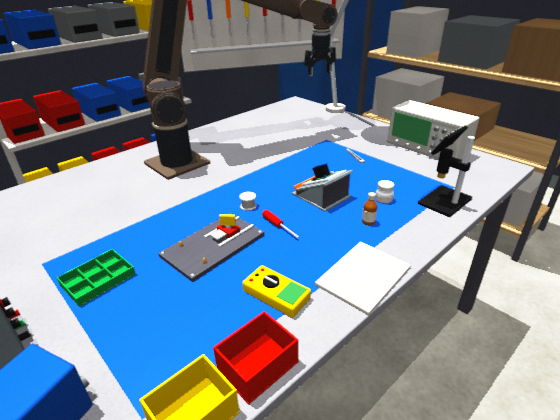

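The top view shows the stand with the module at about (225,228), its orange lip towards the robot. The fixture is at (348,240), with the carriage and knob at about (333,240) and the pins to its right. The scene view agrees.

```bash
cat > h.py <<'E'
import numpy as np, cv2
from scipy.spatial.transform import Rotation as R
from plant import *
def f(c): return c["frame"].shape[0]/2/np.tan(np.radians(c["vfov"]/2))
def rays(c,uv):
    uv=np.atleast_2d(uv).astype(float)
    d=np.c_[(uv[:,0]-c["cx"])/f(c),(uv[:,1]-c["cy"])/f(c),np.ones(len(uv))]
    return R.from_quat(c["orientation"]).apply(d)
def plane(c,uv,z):
    d=rays(c,uv); o=np.array(c["origin"]); return o+d*((z-o[2])/d[:,2])[:,None]
def depth(c,uv):
    uv=np.atleast_2d(uv); r=np.array([c["range_z"][int(round(v)),int(round(u))] for u,v in uv])
    return np.array(c["origin"])+rays(c,uv)*r[:,None]
def cloud(c):
    h,w=c["range_z"].shape; u,v=np.meshgrid(np.arange(w),np.arange(h))
    P=np.array(c["origin"])+rays(c,np.c_[u.ravel(),v.ravel()])*c["range_z"].ravel()[:,None]
    return P.reshape(h,w,3)
def mask(c,lo,hi): return cv2.inRange(cv2.cvtColor(c["frame"],cv2.COLOR_BGR2HSV),lo,hi)
def totool(dw):  # world shift -> tool mm
    return R.from_quat(get_state()["tcp_rot"]).inv().apply(dw)*1000
E
python3 - <<'E'
from h import *
np.set_printoptions(precision=3,suppress=True)
c=read_camera("top")
for uv in [(223,229),(207,249),(243,249),(244,207),(333,240),(312,220),(384,218),(387,261),(290,266),(50,50)]: print(uv,depth(c,uv)[0],plane(c,uv,0.014)[0])
w=read_camera("wrist");s=get_state();T=R.from_quat(s["tcp_rot"])
print(T.inv().apply(np.array(w["origin"])-s["eef_pos"]),(T.inv()*R.from_quat(w["orientation"])).as_matrix())
print(T.as_matrix())
E
```

```text
(223, 229) [0.553 0.214 0.098] [0.567 0.226 0.014]
(207, 249) [0.499 0.28  0.002] [0.497 0.278 0.014]
(243, 249) [0.499 0.157 0.007] [0.498 0.156 0.014]
(244, 207) [0.647 0.157 0.001] [0.644 0.156 0.014]
(333, 240) [ 0.524 -0.146  0.067] [ 0.532 -0.15   0.014]
(312, 220) [ 0.604 -0.079 -0.004] [ 0.6   -0.079  0.014]
(384, 218) [ 0.608 -0.325  0.018] [ 0.609 -0.325  0.014]
(387, 261) [ 0.464 -0.335 -0.004] [ 0.462 -0.331  0.014]
(290, 266) [ 0.44  -0.005  0.039] [ 0.442 -0.004  0.014]
(50, 50) [ 1.615  1.258 -0.682] [1.231 0.889 0.014]
[ 0.075 -0.    -0.143] [[-0.    -0.955 -0.297]
 [ 1.    -0.    -0.   ]
 [-0.    -0.297  0.955]]
[[-0.975  0.222 -0.   ]
 [ 0.222  0.975 -0.001]
 [ 0.    -0.001 -1.   ]]
```

View pics/wrist0.png

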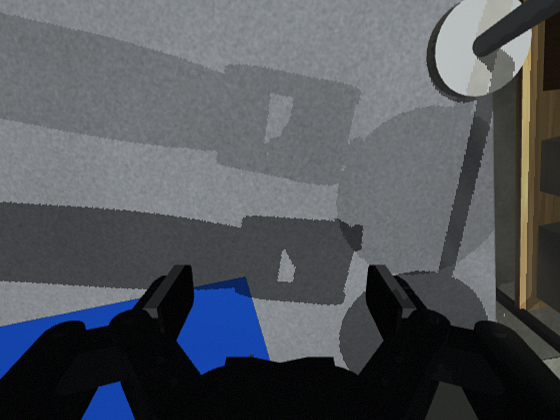

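The wrist view shows only the bench. The fingers are at the bottom of the image, near (180,290) and (385,290). Next I move over the stand.

```bash
python3 -m crank '[[[-16,-11,-10],-2,0],[[-50,-35,-20],-4,0],[[-85,-60,-30],-6,0],[[-120,-84,-30],-8,0],[[-155,-108,-30],-10,0],[[-190,-132,-30],-12,0],[[-225,-157,-30],-12.8,0],[[-260,-181,-30],-12.8,0],[[-290,-202,-30],-12.8,0],[[-320,-223,-30],-12.8,0]]'; python3 - <<'E'
from h import *
s=get_state();print(s["eef_pos"],s["tcp_rot"],totool(np.array([.552,.215,.26])-s["eef_pos"]))
E
```

```text
time: 1.25
eef_pos: [0.4132, 0.3683, 0.2614]
tcp_rot: [0.0, 1.0, 0.0, 0.0]
contact_force: [-0.5, 0.7, 0.6]
opening: 1.0
finger_force: 0.0
[0.4131577  0.36827537 0.26137724] [3.65666632e-04 9.99999928e-01 5.62872000e-05 8.82652673e-05] [-138.95411094 -153.17394129    1.38450825]
```

```bash
python3 -m crank '[[[-25,-30,0],0,0],[[-55,-63,0],0,0],[[-85,-97,0],0,0],[[-110,-125,0],0,0],[[-130,-145,0],0,0],[[-139,-151,0],0,0],[[-139,-151,0],0,0],[[-139,-151,0],0,0]]'; python3 - <<'E'
from h import *
np.set_printoptions(precision=3,suppress=True)
c=read_camera("wrist"); cv2.imwrite("pics/w1.png",c["frame"]); np.savez("w1.npz",**c)
print(get_state()["eef_pos"])
P=cloud(c)
ok=c["range_z"]>0
for n,lo,hi in [("orange",(5,150,120),(20,255,255)),("green",(45,100,30),(80,255,255))]:
    m=mask(c,lo,hi)>0; m&=ok; Q=P[m]; print(n,m.sum(),Q.mean(0) if len(Q) else 0, np.percentile(Q,[2,98],axis=0) if len(Q) else 0)
top=ok&(P[...,2]>.095)&(P[...,2]<.2)
ys,xs=np.where(top); print(np.c_[xs,ys].mean(0),P[top].min(0),P[top].max(0))
E
```

```text
time: 2.05
eef_pos: [0.5506, 0.2194, 0.2611]
tcp_rot: [-0.0, 1.0, 0.0, -0.0]
contact_force: [0.1, -0.7, -0.3]
opening: 0.997
finger_force: 0.0
[0.55  0.22  0.261]
orange 646 [0.572 0.207 0.047] [[0.498 0.155 0.03 ]
 [0.76  0.279 0.078]]
green 1570 [0.615 0.143 0.07 ] [[ 0.531 -0.212  0.035]
 [ 0.847  0.252  0.093]]
[310.647 274.93 ] [0.531 0.151 0.095] [0.851 0.469 0.134]
```

View pics/w1.png

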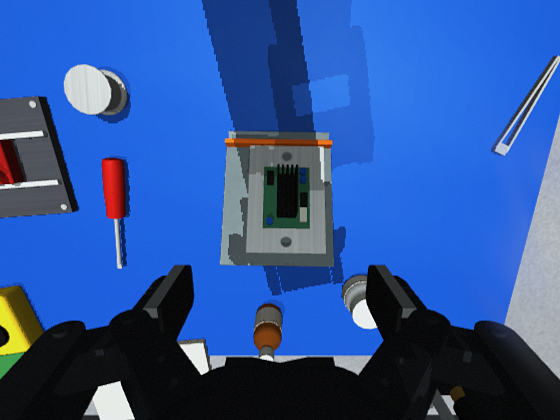

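The wrist view shows the module near (287,200), aligned with the stand. Its holes are at about (287,156) and (286,241), and the fins run along the image's vertical axis. I'll take a second view from 50 mm lower and shifted, then triangulate the holes and fin top.

```bash
python3 -m crank '[[[5,-5,15],0,0],[[20,-8,35],0,0],[[25,-10,50],0,0],[[25,-10,50],0,0],[[25,-10,50],0,0]]'; cat >> h.py <<'E'
def dark(c,u,v,r=14,pct=.6):
    g=cv2.cvtColor(c["frame"],cv2.COLOR_BGR2GRAY)[v-r:v+r+1,u-r:u+r+1]
    m=(g<pct*np.median(g)).astype(np.uint8)
    n,l,s,ce=cv2.connectedComponentsWithStats(m)
    return [(round(ce[i][0]+u-r,2),round(ce[i][1]+v-r,2),int(s[i][4])) for i in range(1,n) if s[i][4]>8]
def tri(cs,uvs):
    A=np.zeros((3,3));b=np.zeros(3)
    for c,uv in zip(cs,uvs):
        d=rays(c,uv)[0]; d/=np.linalg.norm(d); M=np.eye(3)-np.outer(d,d); A+=M; b+=M@np.array(c["origin"])
    return np.linalg.solve(A,b)
def proj(c,p):
    q=R.from_quat(c["orientation"]).inv().apply(np.array(p)-c["origin"]); return f(c)*q[:2]/q[2]+[c["cx"],c["cy"]]
E
python3 - <<'E'
from h import *
np.set_printoptions(precision=4,suppress=True)
c=read_camera("wrist"); np.savez("w2.npz",**c)
a=dict(np.load("w1.npz"))
print(get_state()["eef_pos"])
for uv in[(287,156),(286,241)]:
    print(uv,dark(a,*uv)); 
    p=depth(a,(uv[0]+12,uv[1]))[0]; q=proj(c,plane(a,uv,p[2])[0]); print("plate z",p,"pred",q,dark(c,*np.round(q).astype(int),r=16))
# plate plane fit (bright, low saturation) in view 2
P=cloud(c);h=cv2.cvtColor(c["frame"],cv2.COLOR_BGR2HSV)
m=(c["range_z"]>0)&(P[...,2]>.02)&(abs(P[...,0]-.57)<.08)&(abs(P[...,1]-.213)<.04)
t=m&(P[...,2]>.105); print("high pts",t.sum(),P[t].mean(0),P[t].min(0),P[t].max(0))
cv2.imwrite("pics/w2.png",cv2.resize(c["frame"][100:400,130:430],(600,600),interpolation=cv2.INTER_CUBIC))
E
```

```text
time: 2.6
eef_pos: [0.5262, 0.2093, 0.2115]
tcp_rot: [-0.0, 1.0, 0.0, 0.0]
contact_force: [0.1, 1.2, 0.2]
opening: 1.005
finger_force: 0.0
[0.5269 0.2093 0.2124]
(287, 156) [(np.float64(288.26), np.float64(144.19), 53), (np.float64(286.65), np.float64(168.04), 130)]
plate z [0.5178 0.2427 0.0414] pred [297.4777 184.1927] [(np.float64(297.0), np.float64(170.5), 66), (np.float64(296.74), np.float64(184.31), 62), (np.float64(296.45), np.float64(198.56), 127)]
(286, 241) [(np.float64(286.0), np.float64(227.0), 29), (np.float64(285.55), np.float64(241.79), 73), (np.float64(286.0), np.float64(254.5), 58)]
plate z [0.6072 0.24   0.0923] pred [297.0641 282.7801] [(np.float64(302.0), np.float64(267.0), 23), (np.float64(296.54), np.float64(283.23), 106), (np.float64(296.53), np.float64(298.03), 96)]
high pts 21273 [0.5138 0.2148 0.2918] [0.5056 0.173  0.1051] [0.5667 0.253  0.3121]
```

View pics/w2.png

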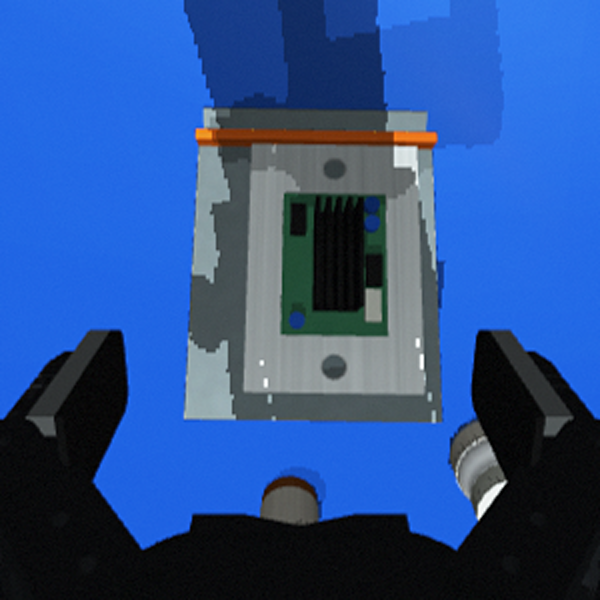

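The crop shows the holes at full-frame (297,184) and (297,283), agreeing with the prediction to under 1 px. The fin block's sides lie at crop u of about 313 and 364.

```bash
python3 - <<'E'
from h import *
np.set_printoptions(precision=4,suppress=True)
a=dict(np.load("w1.npz"));c=dict(np.load("w2.npz"))
print(dark(a,287,156,r=9,pct=.75))
H1=tri([a,c],[(287,156),(296.74,184.31)]);H2=tri([a,c],[(285.55,241.79),(296.54,283.23)])
print(H1,H2,np.linalg.norm(H1-H2),"depth-plane:",plane(c,(296.74,184.31),depth(c,(310,184))[0][2])[0],plane(c,(296.54,283.23),depth(c,(310,283))[0][2])[0])
d=H2-H1; print("tilt",np.degrees(np.arctan2(d[2],np.hypot(*d[:2]))),"yaw",np.degrees(np.arctan2(d[1],d[0])))
x=d/np.linalg.norm(d); n=np.cross(x,[0,1,0]); n/=np.linalg.norm(n); n*=np.sign(n[2])
m=(H1+H2)/2; print("grip",m+n*.031,"top",m+n*.040)
P=cloud(c);t=(P[...,2]>.1)&(P[...,2]<.13)&(c["range_z"]>0)&(abs(P[...,0]-.55)<.05)&(abs(P[...,1]-.214)<.03)
Q=P[t];print(t.sum(),Q.min(0),Q.max(0),np.median((Q-m)@n))
s=get_state();print(totool(m+n*.031+[0,0,-.019]-s["eef_pos"]))
E
```

```text
[(np.float64(286.48), np.float64(156.06), 67)]
[0.5181 0.2278 0.0401] [0.6092 0.226  0.0898] 0.10390628115923892 depth-plane: [0.5184 0.2275 0.039 ] [0.6078 0.2259 0.0921]
tilt 28.622575787689247 yaw -1.134681018346981
grip [0.5488 0.2269 0.0922] top [0.5445 0.2269 0.1001]
426 [0.5392 0.2156 0.1   ] [0.571  0.2375 0.1141] 0.04164044346753982
[-21.6942  17.5838 139.2398]
```

Hole spacing is 103.9 mm (104 expected), tilt is about 29–30°, and the heatsink is 22 mm wide with its top at 41 mm. The measurements are consistent, so I descend and grip.

```bash
python3 -m crank '[[[-10,8,15],1,0],[[-22,17.5,40],1,0],[[-22,17.5,75],1,0],[[-22,17.5,105],1,0],[[-22,17.5,125],1,0],[[-22,17.5,135],1,0],[[-22,17.5,135],1,0],[[-22,17.5,135],1,0]]' 40 && python3 -m crank '[[[0,0,0],0,100],[[0,0,0],0,150],[[0,0,0],0,200],[[0,0,0],0,255],[[0,0,0],0,255],[[0,0,0],0,255],[[0,0,0],0,255],[[0,0,0],0,255],[[0,0,0],0,255],[[0,0,0],0,255]]' 40
```

```text
time: 3.45
eef_pos: [0.5496, 0.2265, 0.0779]
tcp_rot: [0.009, 1.0, 0.0, 0.001]
contact_force: [1.0, 0.0, 0.4]
opening: 1.002
finger_force: 0.0
time: 4.45
eef_pos: [0.5483, 0.2264, 0.0769]
tcp_rot: [0.009, 1.0, 0.0, 0.0]
contact_force: [-2.3, 1.0, 6.0]
opening: 0.25
finger_force: 40.5
```

```bash
python3 -m crank '[[[0,0,-4],0,255],[[0,0,-12],0,255],[[0,0,-25],0,255],[[0,0,-45],0,255],[[0,0,-65],0,255],[[0,0,-85],0,255],[[0,0,-100],0,255],[[0,0,-105],0,255],[[0,0,-105],0,255],[[0,0,-105],0,255]]'; python3 - <<'E'
from h import *
c=read_camera("wrist"); cv2.imwrite("pics/w3.png",c["frame"])
s=get_state();print(s["contact_force"],s["opening"],totool(np.array([.56,.378,.18])-s["eef_pos"]))
E
```

```text
time: 5.45
eef_pos: [0.5476, 0.2259, 0.1802]
tcp_rot: [0.009, 1.0, -0.0, -0.001]
contact_force: [0.1, 0.8, -5.2]
opening: 0.25
finger_force: 39.5
[-0.06329466  0.516461   -4.00875972] 0.2480719165772264 [ -9.93429857 152.28118122  -0.33588547]
```

View pics/w3.png

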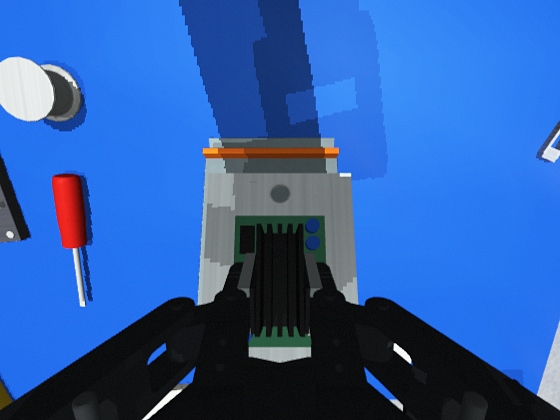

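The module is held near (280,270), still tilted, with its near hole at (280,193). I'll level it against free mat at (0.56, 0.378), release it there and regrip it flat.

```bash
python3 -m crank '[[[-2,15,0],0,255],[[-5,45,0],0,255],[[-8,80,0],0,255],[[-10,115,0],0,255],[[-10,140,0],0,255],[[-10,152,0],0,255],[[-10,152,20],0,255],[[-10,152,50],0,255],[[-10,152,80],0,255],[[-10,152,105],0,255]]' 40 && python3 -m crank '[[[0,0,10],0,255],[[0,0,19],0,255],[[0,0,22],0,255],[[0,0,25],0,255],[[0,0,28],0,255],[[0,0,31],0,255],[[0,0,31],0,255]]' 20
```

```text
time: 6.5
eef_pos: [0.5599, 0.3774, 0.0736]
tcp_rot: [0.009, 1.0, -0.001, -0.001]
contact_force: [0.1, -1.2, -4.0]
opening: 0.25
finger_force: 40.0
time: 7.2
eef_pos: [0.5633, 0.3786, 0.0487]
tcp_rot: [0.009, 1.0, 0.001, 0.002]
contact_force: [0.9, -1.5, 4.6]
opening: 0.244
finger_force: 40.9
```

```bash
python3 -m crank '[[[0,0,-1],0,255],[[0,0,2],0,255],[[0,0,4],0,255],[[0,0,6],0,255],[[0,0,8],0,255],[[0,0,8],0,255]]' 20
```

```text
time: 7.8
eef_pos: [0.5683, 0.3787, 0.0445]
tcp_rot: [0.009, 1.0, 0.002, 0.008]
contact_force: [6.4, -4.1, 13.9]
opening: 0.246
finger_force: 42.1
```

```bash
python3 -m crank '[[[0,0,0],0,205],[[0,0,0],0,200],[[0,0,0],0,198]]' 20; python3 -m crank '[[[0,0,0],0,196],[[0,0,2],0,196],[[0,0,4],0,196]]' 20;
```

```text
time: 8.1
eef_pos: [0.5683, 0.3787, 0.0445]
tcp_rot: [0.009, 1.0, 0.002, 0.008]
contact_force: [7.3, -4.3, 12.9]
opening: 0.252
finger_force: 42.1
time: 8.4
eef_pos: [0.5705, 0.3788, 0.0423]
tcp_rot: [0.008, 1.0, 0.002, 0.011]
contact_force: [9.6, -4.6, 17.1]
opening: 0.245
finger_force: 42.4
```

```bash
python3 -m crank '[[[0,0,0],0,192],[[0,0,0],0,190],[[0,0,0],0,190]]' 20; python3 -m crank '[[[0,0,0],0,188],[[0,0,0],0,187],[[0,0,0],0,187]]' 20;python3 - <<'E'
from h import *
c=read_camera("wrist"); cv2.imwrite("pics/w4.png",c["frame"])
E
```

```text
time: 8.7
eef_pos: [0.5641, 0.3787, 0.0363]
tcp_rot: [0.009, 1.0, 0.002, 0.004]
contact_force: [2.6, 0.7, 2.4]
opening: 0.253
finger_force: 11.6
time: 9.0
eef_pos: [0.5594, 0.378, 0.0319]
tcp_rot: [0.009, 1.0, -0.0, -0.002]
contact_force: [-1.3, 1.0, -0.9]
opening: 0.268
finger_force: 0.5
```

View pics/w4.png

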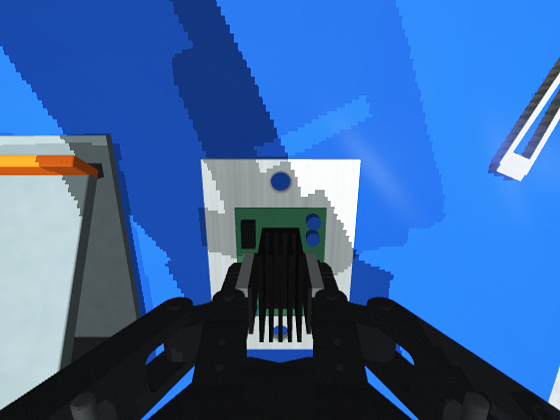

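Both holes, (281,181) and (280,330), now show mat through them, so the module seems to lie flat. I'll open, back off and measure it.

```bash
python3 -m crank '[[[0,0,0],0,170],[[0,0,0],0,120],[[0,0,0],0,60],[[0,0,0],0,0],[[0,0,-5],0,0],[[0,0,-30],0,0],[[0,0,-70],0,0],[[0,0,-115],0,0],[[5,0,-150],0,0],[[10,0,-170],0,0]]'; python3 -m crank '[[[0,0,0],0,0],[[0,0,0],0,0]]'; cat > mod.py <<'E'
from h import *
np.set_printoptions(precision=4,suppress=True)
c=read_camera("wrist"); s=get_state(); print(s["eef_pos"],s["opening"])
P=cloud(c)
def hole(p,r=14):
    u,v=np.round(proj(c,p)).astype(int); m=mask(c,(100,80,20),(130,255,255))[v-r:v+r+1,u-r:u+r+1]
    n,l,st,ce=cv2.connectedComponentsWithStats(m); print((u,v),[(ce[i]+[u-r,v-r],st[i][4]) for i in range(1,n) if st[i][4]>8]); 
hole([.511,.378,.006]);hole([.615,.378,.006])
t=(c["range_z"]>0)&(P[...,2]>.036)&(P[...,2]<.06)&(abs(P[...,0]-.562)<.05)&(abs(P[...,1]-.378)<.03)
Q=P[t];print("fins",t.sum(),np.percentile(Q,[1,50,99],axis=0))
for p in([.511,.40,.006],[.615,.40,.006],[.56,.41,.006],[.56,.345,.006]): print(depth(c,proj(c,p))[0])
np.savez("w5.npz",**c);cv2.imwrite("pics/w5.png",c["frame"])
E
python3 mod.py
```

```text
time: 10.05
eef_pos: [0.5524, 0.3788, 0.2087]
tcp_rot: [0.009, 1.0, 0.002, 0.003]
contact_force: [0.7, 1.1, -0.5]
opening: 1.003
finger_force: 0.0
time: 10.25
eef_pos: [0.5509, 0.378, 0.2033]
tcp_rot: [0.009, 1.0, 0.0, 0.0]
contact_force: [0.4, -0.6, 0.2]
opening: 1.0
finger_force: 0.0
[0.5503 0.3777 0.2016] 0.9989661621037744
(np.int64(279), np.int64(152)) [(array([279.1773, 142.3723]), np.int32(282)), (array([279.8987, 158.557 ]), np.int32(79))]
(np.int64(281), np.int64(237)) [(array([279.7593, 242.8148]), np.int32(54))]
fins 525 [[0.5454 0.3667 0.037 ]
 [0.5687 0.3779 0.0465]
 [0.5944 0.3885 0.0481]]
[0.511 0.4   0.006]
[0.6145 0.3999 0.0072]
[0.5599 0.41   0.0065]
[0.5601 0.345  0.0058]
```

```bash
python3 - <<'E'
from h import *
np.set_printoptions(precision=4,suppress=True)
c=dict(np.load("w5.npz")); H=plane(c,[(279.9,158.56),(279.76,242.81)],.006); print(H,np.linalg.norm(H[0]-H[1]),H.mean(0),np.degrees(np.arctan2(*(H[1]-H[0])[1::-1])))
print(get_state()["qpos"])
E
python3 -m crank '[[[5,-15,-15],0,0],[[10,-45,-35],0,0],[[10,-85,-50],0,0],[[15,-130,-50],0,0],[[15,-175,-50],0,0],[[15,-220,-50],0,0],[[15,-265,-50],0,0],[[15,-310,-50],0,0],[[15,-355,-50],0,0],[[15,-400,-50],0,0]]' && python3 -m crank '[[[0,-45,0],0,0],[[0,-90,0],0,0],[[0,-130,0],0,0],[[0,-165,0],0,0],[[0,-190,0],0,0],[[0,-205,0],0,0],[[0,-205,0],0,0],[[0,-205,0],0,0],[[0,-205,0],0,0]]'; python3 - <<'E'
from h import *
c=read_camera("wrist"); np.savez("f1.npz",**c);cv2.imwrite("pics/f1.png",c["frame"]); print(get_state()["qpos"])
E
```

```text
[[0.5186 0.3787 0.006 ]
 [0.6222 0.3767 0.006 ]] 0.10364178883365435 [0.5704 0.3777 0.006 ] -1.0993652568008219
[ 0.4498  0.2947  1.6216 -0.0001  1.2277 -1.1031]
time: 11.3
eef_pos: [0.5276, -0.0232, 0.2506]
tcp_rot: [0.009, 1.0, 0.001, -0.002]
contact_force: [0.1, -0.5, -0.5]
opening: 1.001
finger_force: 0.0
time: 12.2
eef_pos: [0.5252, -0.2252, 0.2528]
tcp_rot: [0.008, 1.0, 0.0, -0.0]
contact_force: [0.0, 0.1, -0.3]
opening: 0.999
finger_force: 0.0
[-5.82548632e-01  4.28050224e-02  1.81255313e+00  2.94721909e-04
  1.28681325e+00 -2.13724289e+00]
```

View pics/f1.png

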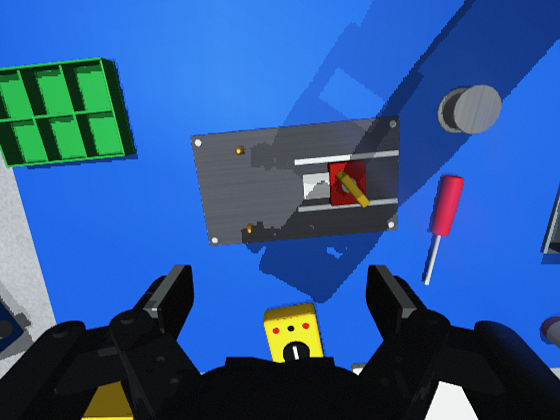

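The view shows the pins at about (240,151) and (250,229), so the fixture is yawed about +7°. The tongue is near (316,186) and the knob bar runs from (338,173) to (368,206). I'll take a second, lower view to triangulate the pin tips and knob.

```bash
python3 -m crank '[[[5,-5,20],0,0],[[15,-20,45],0,0],[[20,-30,65],0,0],[[20,-30,70],0,0],[[20,-30,70],0,0],[[20,-30,70],0,0]]'; python3 - <<'E'
from h import *
np.set_printoptions(precision=4,suppress=True)
a=dict(np.load("f1.npz")); c=read_camera("wrist"); np.savez("f2.npz",**c)
def brass(c,p,r):
    u,v=np.round(proj(c,p)).astype(int); m=mask(c,(15,100,60),(35,255,255))[v-r:v+r+1,u-r:u+r+1]
    n,l,st,ce=cv2.connectedComponentsWithStats(m); 
    i=1+np.argmax(st[1:,4]); y,x=np.where(l==i)
    return ce[i]+[u-r,v-r],st[i],np.c_[x,y]+[u-r,v-r]
def pt(uv,z): return plane(a,uv,z)[0]
for uv in[(240,151),(250,229)]:
    p0=pt(uv,.025); A=brass(a,p0,14);C=brass(c,p0,20); print(A[0],A[1],C[0],C[1],tri([a,c],[A[0],C[0]]),"z=.0215:",plane(a,A[0],.0215)[0],plane(c,C[0],.0215)[0])
p0=pt((354,190),.074); A=brass(a,p0,32);C=brass(c,p0,42); print("knob",A[0],A[1],C[0],C[1],tri([a,c],[A[0],C[0]]))
P=cloud(c)
t=(mask(c,(15,100,60),(35,255,255))>0)&(P[...,2]>.069)&(P[...,2]<.08); Q=P[t]; 
Q=Q[np.hypot(*(Q[:,:2]-p0[:2]).T)<.04]
(cx,cy),sz,an=cv2.minAreaRect((Q[:,:2]*1000).astype(np.float32)); print("bar",len(Q),cx,cy,sz,an,Q[:,2].mean())
cv2.imwrite("pics/f2.png",cv2.resize(c["frame"][60:330,150:510],(800,600)))
E
```

```text
time: 12.85
eef_pos: [0.5056, -0.2557, 0.1847]
tcp_rot: [0.008, 1.0, -0.001, 0.001]
contact_force: [0.4, 0.2, -0.1]
opening: 1.001
finger_force: 0.0
[239.0784 150.098 ] [ 9 10  9  8 51] [261.2468 174.6364] [14 14 10 10 77] [ 0.4859 -0.2751  0.0194] z=.0215: [ 0.4857 -0.2748  0.0215] [ 0.4855 -0.2749  0.0215]
[249.4314 228.0392] [10  9  8  9 51] [271.5541 264.4054] [16 13  8 12 74] [ 0.5881 -0.2666  0.0235] z=.0215: [ 0.5887 -0.2668  0.0215] [ 0.5891 -0.2668  0.0215]
knob [352.7905 188.5262] [ 14  13  34  37 420] [400.5504 223.1759] [ 16  15  44  48 705] [ 0.5284 -0.1401  0.0578]
bar 505 526.9924926757812 -141.6167449951172 (44.00505828857422, 9.696435928344727) 40.13985824584961 0.0741098414030603
```

View pics/f2.png

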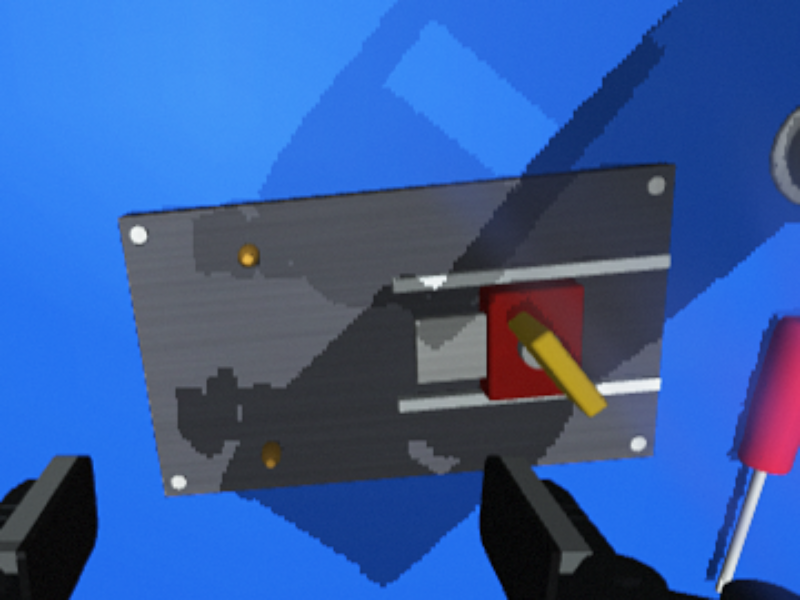

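Pin spacing is 103.5 mm. The seat is at (0.5373, −0.2708) with yaw +4.5°, and the knob, seen at (0.527, −0.1416, 0.074), fits that geometry (predicted (0.527, −0.140)). I'll go back to pick up the module.

```bash
python3 -m crank '[[[-5,20,-5],0,0],[[-10,55,-15],0,0],[[-15,100,-20],0,0],[[-20,145,-20],0,0],[[-25,190,-20],0,0],[[-30,235,-20],0,0],[[-30,280,-20],0,0],[[-35,325,-20],0,0],[[-40,370,-20],0,0],[[-45,415,-20],0,0]]' && python3 -m crank '[[[-3,45,0],0,0],[[-6,90,0],0,0],[[-8,130,0],0,0],[[-9,165,0],0,0],[[-9,195,0],0,0],[[-9,212,0],0,0],[[-9,219,0],0,0],[[-9,219,0],0,0],[[-9,219,0],0,0]]'; python3 - <<'E'
from h import *
s=get_state();print(s["eef_pos"],s["tcp_rot"],totool(np.array([.5704,.3777,.0215])-s["eef_pos"]))
E
```

```text
time: 13.9
eef_pos: [0.5576, 0.1606, 0.2053]
tcp_rot: [0.008, 1.0, 0.0, 0.002]
contact_force: [0.7, -0.5, 0.3]
opening: 1.004
finger_force: 0.0
time: 14.8
eef_pos: [0.5702, 0.3758, 0.2035]
tcp_rot: [0.009, 1.0, -0.0, 0.0]
contact_force: [0.5, -0.8, -0.9]
opening: 1.0
finger_force: 0.0
[0.57015093 0.37581562 0.2035069 ] [ 9.28732183e-03  9.99956837e-01 -2.56936133e-04  5.59315821e-05] [ -0.1928016    1.98202103 182.005931  ]
```

```bash
python3 -m crank '[[[0,1,25],0,0],[[0,2,65],0,0],[[0,2,105],0,0],[[0,2,140],0,0],[[0,2,165],0,0],[[0,2,178],0,0],[[0,2,182],0,0],[[0,2,182],0,0],[[0,2,182],0,100],[[0,2,182],0,150]]' 60 && python3 -m crank '[[[0,0,0],0,200],[[0,0,0],0,255],[[0,0,0],0,255],[[0,0,0],0,255],[[0,0,0],0,255],[[0,0,-10],0,255],[[0,0,-40],0,255],[[0,0,-80],0,255],[[0,0,-115],0,255],[[0,0,-120],0,255]]' 60; python3 -m crank '[[[0,0,-1],0,255],[[0,0,-1],0,255]]'; python3 - <<'E'
from h import *
c=read_camera("wrist");np.savez("w6.npz",**c);cv2.imwrite("pics/w6.png",c["frame"])
s=get_state();print(s["eef_pos"],s["tcp_rot"],s["opening"])
E
```

```text
time: 15.8
eef_pos: [0.5713, 0.3793, 0.0235]
tcp_rot: [0.009, 1.0, 0.001, 0.002]
contact_force: [-0.0, -0.2, -0.3]
opening: 0.688
finger_force: 0.0
time: 16.8
eef_pos: [0.5723, 0.3801, 0.1466]
tcp_rot: [0.009, 1.0, 0.002, 0.004]
contact_force: [1.4, 0.2, -2.8]
opening: 0.246
finger_force: 60.9
time: 17.0
eef_pos: [0.5681, 0.3779, 0.1389]
tcp_rot: [0.009, 1.0, -0.001, -0.003]
contact_force: [0.6, 0.3, -5.2]
opening: 0.244
finger_force: 60.8
[0.56793913 0.37783408 0.13834784] [ 0.00894736  0.99995462 -0.00139587 -0.00295888] 0.24521022550775934
```

View pics/w6.png

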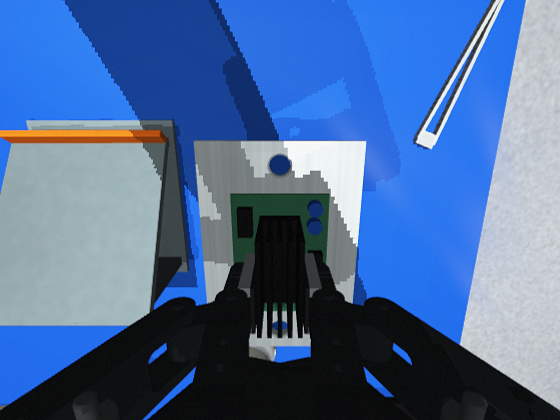

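The module is held level, with its holes at (280,165) and (280,328). I'll measure its offset in the tool and the way to the seat.

```bash
cat > held.py <<'E'
from h import *
np.set_printoptions(precision=4,suppress=True)
c=dict(np.load("w6.npz")); s=get_state()
q=R.from_quat(s["tcp_rot"]);E=s["eef_pos"]
for uv in [(240,165),(320,165),(210,270),(352,270)]: print("plate tool z",q.inv().apply(depth(c,uv)[0]-E))
zp=np.mean([depth(c,uv)[0][2] for uv in [(240,165),(320,165),(210,270),(352,270)]])
H=[]
for u,v,r in[(280,165,16),(280,328,12)]:
    m=mask(c,(100,80,20),(130,255,255))[v-r:v+r+1,u-r:u+r+1]
    n,l,st,ce=cv2.connectedComponentsWithStats(m);i=1+np.argmax(st[1:,4]);print(ce[i]+[u-r,v-r],st[i]);H.append(q.inv().apply(plane(c,ce[i]+[u-r,v-r],zp)[0]-E))
print(H,np.linalg.norm(H[0]-H[1]))
E
python3 held.py
```

```text
plate tool z [ 0.0514 -0.0216  0.0159]
plate tool z [0.0514 0.0213 0.0155]
plate tool z [-0.0107 -0.0417  0.0144]
plate tool z [-0.0109  0.0428  0.0149]
[279.5254 164.5134] [  5   6  22  20 335]
[283.434  325.2264] [13  5  7 10 53]
[array([ 0.0517, -0.0004,  0.0154]), array([-0.0499,  0.0021,  0.0147])] 0.10163526813441877
```

```bash
python3 -m crank '[[[0,-8,-20],0,255],[[1,-25,-45],-1,255],[[3,-60,-55],-2,255],[[5,-100,-55],-3,255],[[5,-142,-55],-4,255],[[6,-184,-55],-5.5,255],[[7,-226,-55],-5.5,255],[[8,-268,-55],-5.5,255],[[9,-310,-55],-5.5,255],[[10,-350,-55],-5.5,255]]' && python3 -m crank '[[[30,-41,0],0,255],[[30,-82,0],0,255],[[30,-122,0],0,255],[[30,-160,0],0,255],[[30,-200,0],0,255],[[30,-235,0],0,255],[[30,-265,0],0,255],[[30,-285,0],0,255],[[30,-293,0],0,255]]' &&  python3 -m crank '[[[0,0,0],0,255],[[0,0,0],0,255],[[0,0,0],0,255]]'; cat >go.py <<'E'
from h import *
import sys
np.set_printoptions(precision=4,suppress=True)
t=np.array([float(x) for x in sys.argv[1:4]]); a=float(sys.argv[4])
s=get_state();T=R.from_quat(s["tcp_rot"]).as_matrix(); y=T[:,1]
yaw=np.degrees(np.arctan2(-y[0],y[1])); print(s["eef_pos"],"world yaw",yaw,"tilt",np.degrees(T[:2,2]),"tool shift",totool(t-s["eef_pos"]),"tool yaw",-(a-yaw),s["contact_force"])
E
python3 go.py .5370 -.2704 .075 4.5
```

```text
time: 18.05
eef_pos: [0.553, 0.0268, 0.1977]
tcp_rot: [-0.039, 0.999, -0.0, -0.0]
contact_force: [0.6, 0.3, -4.7]
opening: 0.245
finger_force: 60.8
time: 18.95
eef_pos: [0.5463, -0.2673, 0.1974]
tcp_rot: [-0.038, 0.999, -0.0, -0.0]
contact_force: [0.6, -0.3, -4.3]
opening: 0.245
finger_force: 60.7
time: 19.25
eef_pos: [0.5467, -0.2639, 0.1972]
tcp_rot: [-0.04, 0.999, 0.0, -0.0]
contact_force: [-0.4, -0.1, -3.9]
opening: 0.244
finger_force: 60.7
[ 0.5467 -0.2639  0.1972] world yaw 4.562284235871978 tilt [-0.0255  0.0479] tool shift [ 10.1321  -5.7999 122.1965] tool yaw 0.062284235871977955 [-0.4444 -0.063  -3.9248]
```

```bash
python3 -m crank '[[[4,-2,20],0,255],[[10,-5.8,50],0,255],[[10,-5.8,85],0,255],[[10,-5.8,115],0,255],[[10,-5.8,132],0,255],[[10,-5.8,137],0,255],[[10,-5.8,137],0,255],[[10,-5.8,137],0,255],[[10,-5.8,137],0,255]]'; python3 go.py .5370 -.2704 .060 4.5; python3 - <<'E'
from h import *
c=read_camera("wrist");np.savez("w7.npz",**c);cv2.imwrite("pics/w7.png",cv2.resize(c["frame"][120:345,180:380],(534,600),interpolation=cv2.INTER_CUBIC))
E
```

```text
time: 20.15
eef_pos: [0.5386, -0.2729, 0.0626]
tcp_rot: [-0.039, 0.999, -0.001, 0.002]
contact_force: [0.3, -0.4, -3.5]
opening: 0.242
finger_force: 60.6
[ 0.5386 -0.2729  0.0626] world yaw 4.489249405611528 tilt [ 0.1863 -0.1369] tool shift [1.3639 2.5723 2.5602] tool yaw -0.01075059438847159 [ 0.3153 -0.3774 -3.5406]
```

View pics/w7.png

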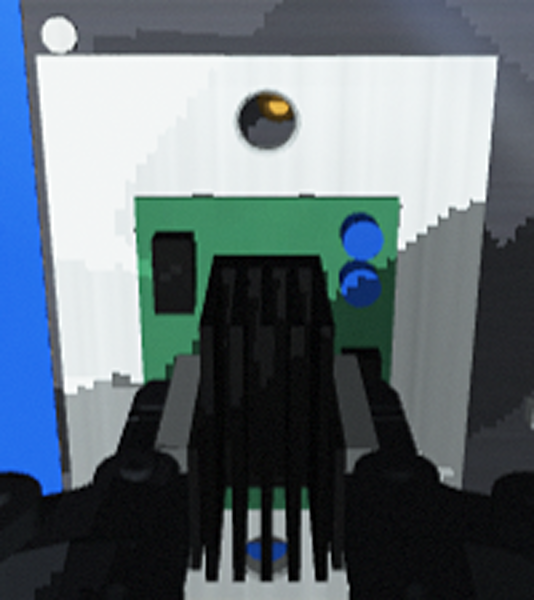

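Through the near hole, crop (267,120), the pin tip shows at (278,105). That agrees with the +2.6 mm y correction computed from the pose.

```bash
python3 go.py .5370 -.2704 .060 4.5; python3 -m crank '[[[0,0,0],0,255],[[0,0,0],0,255],[[0,0,0],0,255]]';python3 go.py .5370 -.2704 .060 4.5
```

```text
[ 0.5383 -0.2728  0.0623] world yaw 4.480764858079758 tilt [ 0.1619 -0.1184] tool shift [1.1203 2.4608 2.2919] tool yaw -0.019235141920241894 [-0.156  -0.9931 -5.221 ]
time: 20.5
eef_pos: [0.5372, -0.2721, 0.0606]
tcp_rot: [-0.039, 0.999, -0.0, 0.0]
contact_force: [-0.5, -0.5, -4.2]
opening: 0.244
finger_force: 60.6
[ 0.5372 -0.2721  0.0606] world yaw 4.476166975928372 tilt [ 0.0141 -0.012 ] tool shift [0.0882 1.6921 0.5598] tool yaw -0.023833024071628017 [-0.5095 -0.524  -4.1639]
```

```bash
python3 -m crank '[[[0,1.7,3],0,255],[[0,1.7,7],0,255],[[0,1.7,7],0,255],[[0,1.7,7],0,255],[[0,1.7,7],0,255],[[0,1.7,7],0,255],[[0,1.7,7],0,255],[[0,1.7,7],0,255]]'; python3 go.py .5370 -.2704 .0535 4.5; cat > thru.py <<'E'
from h import *
np.set_printoptions(precision=4,suppress=True)
c=read_camera("wrist");s=get_state();E=s["eef_pos"];q=R.from_quat(s["tcp_rot"])
hp=E+q.apply([.0517,-.0004,.0152]); u,v=np.round(proj(c,hp)).astype(int)
r=20; m=mask(c,(12,90,50),(35,255,255))[v-r:v+r+1,u-r:u+r+1]; y,x=np.where(m); b=np.array([x.mean(),y.mean()])+[u-r,v-r]
g=cv2.cvtColor(c["frame"],cv2.COLOR_BGR2HSV)[v-r:v+r+1,u-r:u+r+1]
hm=(((g[...,2]<140)|(g[...,1]>90)).astype(np.uint8)); n,l,st,ce=cv2.connectedComponentsWithStats(hm); i=l[r,r]
if i==0: i=1+np.argmax(st[1:,4])
h=ce[i]+[u-r,v-r]
print("hole px",h,st[i],"pred",(u,v),"pin px",b,len(x))
pin=plane(c,b,.027)[0]; hole=plane(c,h,E[2]-.0152)[0]; print("pin",pin,"hole",hole,"need tool shift",q.inv().apply(pin-hole)*1000)
cv2.imwrite("pics/t%.2f.png"%s["time"],cv2.resize(c["frame"][v-40:v+41,u-40:u+41],(486,486),interpolation=cv2.INTER_CUBIC))
E
python3 thru.py
```

```text
time: 21.3
eef_pos: [0.5371, -0.2703, 0.0534]
tcp_rot: [-0.039, 0.999, -0.0, 0.0]
contact_force: [-0.0, -0.3, -4.4]
opening: 0.243
finger_force: 60.6
[ 0.5371 -0.2703  0.0534] world yaw 4.47386913463101 tilt [ 0.0095 -0.0062] tool shift [ 0.097  -0.0443 -0.0637] tool yaw -0.02613086536899001 [-0.0326 -0.2975 -4.3657]
hole px [279.458  164.7236] [  9   9  22  22 369] pred (np.int64(280), np.int64(165)) pin px [279.6114 162.2228] 193
pin [ 0.4856 -0.2749  0.027 ] hole [ 0.4854 -0.275   0.0382] need tool shift [-0.2172  0.0912 11.2353]
```

Hole and pin agree within 0.3 mm. I'll lower gently.

```bash
python3 -m crank '[[[0,0,2],0,255],[[0,0,4],0,255],[[0,0,6],0,255],[[0,0,8],0,255],[[0,0,10],0,255],[[0,0,11],0,255],[[0,0,12],0,255],[[0,0,12],0,255],[[0,0,12],0,255],[[0,0,12],0,255]]' ; python3 go.py .5370 -.2704 .035 4.5
```

```text
time: 22.35
eef_pos: [0.5371, -0.2703, 0.0415]
tcp_rot: [-0.039, 0.999, -0.0, 0.0]
contact_force: [1.2, 0.1, -4.3]
opening: 0.245
finger_force: 60.6
[ 0.5371 -0.2703  0.0415] world yaw 4.481352456759103 tilt [ 0.0131 -0.0098] tool shift [ 0.146  -0.046   6.4737] tool yaw -0.018647543240897235 [ 1.2273  0.1332 -4.2719]
```

```bash
python3 -m crank '[[[0,0,1],0,255],[[0,0,2],0,255],[[0,0,3],0,255],[[0,0,4],0,255],[[0,0,5],0,255],[[0,0,6],0,255],[[0,0,6.5],0,255],[[0,0,6.5],0,255],[[0,0,6.5],0,255]]' ; python3 go.py .5370 -.2704 .035 4.5
```

```text
time: 23.25
eef_pos: [0.537, -0.2703, 0.0362]
tcp_rot: [-0.039, 0.999, 0.0, -0.0]
contact_force: [-3.3, 2.0, 5.8]
opening: 0.245
finger_force: 62.0
[ 0.537  -0.2703  0.0362] world yaw 4.483047243564776 tilt [-0.0429  0.0198] tool shift [ 0.0223 -0.1095  1.1739] tool yaw -0.016952756435223648 [-3.2732  1.9953  5.7575]
```

```bash
python3 -m crank '[[[0,0,0],0,192],[[0,0,0],0,188],[[0,0,0],0,180],[[0,0,0],0,150],[[0,0,0],0,100],[[0,0,0],0,50],[[0,0,0],0,0],[[0,0,0],0,0],[[0,0,-10],0,0],[[0,0,-40],0,0]]' 20 &&  python3 -m crank '[[[0,0,-45],0,0],[[0,0,-90],0,0],[[0,0,-120],0,0],[[0,0,-130],0,0],[[0,0,-130],0,0],[[0,0,-130],0,0]]'; python3 - <<'E'
from h import *
np.set_printoptions(precision=4,suppress=True)
c=read_camera("wrist");np.savez("w8.npz",**c);cv2.imwrite("pics/w8.png",c["frame"])
s=get_state();q=R.from_euler('z',4.5,degrees=True);S=np.array([.5373,-.2708,.02])
for d in([-52,30],[-52,-30],[52,30],[52,-30],[0,38],[0,-38],[-60,0],[60,0]):
    print(d,depth(c,proj(c,S+q.apply([d[0]/1e3,d[1]/1e3,0])))[0][2])
print(s["eef_pos"])
E
python3 go.py .527 -.1416 .045 -45
```

```text
time: 24.25
eef_pos: [0.5349, -0.2688, 0.0723]
tcp_rot: [-0.039, 0.999, 0.002, -0.003]
contact_force: [0.2, -0.6, 0.4]
opening: 1.001
finger_force: 0.0
time: 24.85
eef_pos: [0.5362, -0.2697, 0.2029]
tcp_rot: [-0.039, 0.999, 0.001, -0.001]
contact_force: [1.1, 0.5, -1.2]
opening: 0.998
finger_force: 0.0
[-52, 30] 0.020753224938980908
[-52, -30] 0.01929980481783755
[52, 30] 0.02014525540035428
[52, -30] 0.020019946863100713
[0, 38] 0.019923273927333673
[0, -38] 0.020075589098669633
[-60, 0] 0.020010616398881853
[60, 0] 0.02064658912095274
[ 0.5359 -0.2694  0.202 ]
[ 0.5359 -0.2694  0.202 ] world yaw 4.473945312624304 tilt [-0.2136  0.1596] tool shift [ -1.6902 127.669  157.427 ] tool yaw 49.4739453126243 [-0.0472  0.0622 -0.1091]
```

View pics/w8.png

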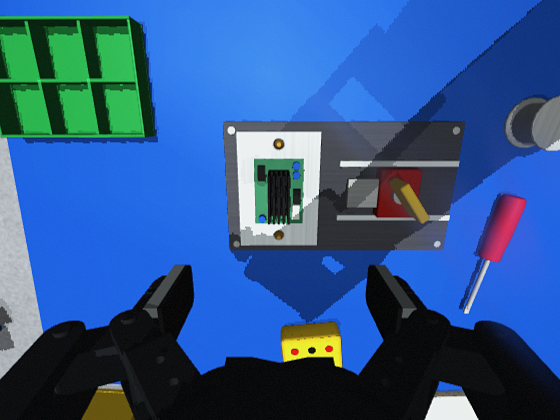

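Backplate depth is 20 mm at all eight checked points and both pins show through their holes at (279,143) and (279,235), so the module is seated flush. I've now viewed 12 pictures against the limit of 10, so from here I use numeric checks only. Next is the knob, gripped with a half-turned tool to keep joint 6 inside its range.

```bash
cat > knob.py <<'E'
from h import *
np.set_printoptions(precision=4,suppress=True)
def knob(c):
    P=cloud(c); t=(mask(c,(15,100,60),(35,255,255))>0)&(P[...,2]>.069)&(P[...,2]<.08)&(abs(P[...,0]-.53)<.06)&(P[...,1]<-.09)&(P[...,1]>-.25)
    Q=P[t]; r=cv2.minAreaRect((Q[:,:2]*1000).astype(np.float32)); return len(Q),r,Q[:,2].mean()
if __name__=="__main__":
    print(knob(dict(np.load("f1.npz"))),knob(dict(np.load("w8.npz"))))
E
python3 knob.py
python3 -m crank '[[[0,10,0],8,0],[[0,30,0],16,0],[[0,55,0],24,0],[[0,80,0],32,0],[[0,100,0],40,0],[[0,115,0],48,0],[[0,125,0],56,0],[[0,128,0],64,0],[[0,128,0],72,0],[[0,128,0],80,0]]' && python3 -m crank '[[[0,0,0],8,0],[[0,0,0],16,0],[[0,0,0],24,0],[[0,0,0],32,0],[[0,0,0],40,0],[[0,0,0],48,0],[[0,0,0],55,0],[[0,0,0],60,0],[[0,0,0],64.4,0],[[0,0,0],64.4,0]]'; python3 go.py .527 -.1416 .045 -140
```

```text
(340, ((527.0194091796875, -141.48085021972656), (43.48183059692383, 9.661600112915039), 40.648170471191406), np.float64(0.07426072882047581)) (473, ((526.8045043945312, -141.90541076660156), (43.806236267089844, 9.608840942382812), 40.68109893798828), np.float64(0.07411431698894282))
time: 25.9
eef_pos: [0.5258, -0.1419, 0.2019]
tcp_rot: [0.615, 0.789, -0.001, -0.003]
contact_force: [-0.1, -1.1, -0.7]
opening: 0.999
finger_force: 0.0
time: 26.9
eef_pos: [0.5259, -0.1422, 0.2021]
tcp_rot: [0.939, 0.343, -0.002, -0.002]
contact_force: [-0.8, 0.3, -1.5]
opening: 1.002
finger_force: 0.0
[ 0.5259 -0.1422  0.2021] world yaw -139.92135661700647 tilt [-0.2538  0.123 ] tool shift [  1.5487   1.0082 157.0521] tool yaw 0.07864338299353335 [-0.7771  0.2712 -1.5354]
```

```bash
python3 -m crank '[[[0.5,0.5,20],-0.5,0],[[0.5,0.5,60],-0.5,0],[[0.5,0.5,100],-0.5,0],[[0.5,0.5,130],-0.5,0],[[0.5,0.5,148],-0.5,0],[[0.5,0.5,155],-0.5,0],[[0.5,0.5,155],-0.5,0],[[0.5,0.5,155],-0.5,0],[[0.5,0.5,155],-0.5,0],[[0.5,0.5,155],-0.5,0]]';python3 go.py .5269 -.1417 .0465 -139.4
```

```text
time: 27.9
eef_pos: [0.5287, -0.1432, 0.0512]
tcp_rot: [0.938, 0.347, 0.001, 0.001]
contact_force: [-0.0, -1.3, -0.1]
opening: 0.999
finger_force: 0.0
[ 0.5287 -0.1432  0.0512] world yaw -139.40914155574032 tilt [ 0.1335 -0.064 ] tool shift [-0.3886 -2.2531  4.6886] tool yaw -0.009141555740313834 [-0.0247 -1.2894 -0.0663]
```

```bash
python3 -m crank '[[[-0.3,-1.5,1],0,0],[[-0.3,-1.5,1],0,0],[[-0.3,-1.5,1],0,0]]'; python3 go.py .5269 -.1417 .0465 -139.4;python3 -m crank '[[[-0.3,0,0],0,130],[[-0.3,0,0],0,170],[[-0.3,0,0],0,200],[[-0.3,0,0],0,220],[[-0.3,0,0],0,240],[[-0.3,0,0],0,255],[[-0.3,0,0],0,255],[[-0.3,0,0],0,255],[[-0.3,0,0],0,255]]' 40; python3 go.py .5269 -.1417 .0465 -139.4
```

```text
time: 28.2
eef_pos: [0.5265, -0.1418, 0.049]
tcp_rot: [0.938, 0.347, 0.0, 0.0]
contact_force: [-0.1, -0.4, 0.5]
opening: 1.001
finger_force: 0.0
[ 0.5265 -0.1418  0.049 ] world yaw -139.4181187366656 tilt [ 0.0089 -0.0046] tool shift [0.3331 0.1954 2.4639] tool yaw -0.018118736665599044 [-0.1379 -0.4147  0.519 ]
time: 29.1
eef_pos: [0.5259, -0.1419, 0.0489]
tcp_rot: [0.938, 0.347, -0.0, -0.0]
contact_force: [-3.4, 0.7, 4.0]
opening: 0.105
finger_force: 42.6
[ 0.5259 -0.1419  0.0489] world yaw -139.42061830627148 tilt [-0.0648  0.0191] tool shift [0.8624 0.4748 2.3602] tool yaw -0.020618306271472875 [-3.4164  0.7317  3.9894]
```

```bash
python3 -m crank '[[[-1.8,2.4,0],0,255],[[-5.3,7.3,0],0,255],[[-8.8,12.1,0],0,255],[[-12.4,17,0],0,255],[[-15.9,21.8,0],0,255],[[-19.4,26.7,0],0,255],[[-22.4,30.7,0],0,255],[[-24.2,33.1,0],0,255],[[-25.3,34.7,0],0,255],[[-26.5,36.4,0],0,255]]' 40; python3 -m crank '[[[0,0,0],0,255],[[0,0,0],0,255],[[0,0,0],0,255],[[0,0,0],0,255]]';  python3 go.py .5304 -.1866 .0489 -139.4
```

```text
time: 30.1
eef_pos: [0.5293, -0.1856, 0.0488]
tcp_rot: [0.938, 0.346, -0.0, -0.002]
contact_force: [-4.8, 10.5, 8.6]
opening: 0.112
finger_force: 43.3
time: 30.5
eef_pos: [0.5294, -0.1855, 0.0489]
tcp_rot: [0.938, 0.347, -0.0, -0.002]
contact_force: [-4.7, 5.1, 6.4]
opening: 0.109
finger_force: 43.0
[ 0.5294 -0.1855  0.0489] world yaw -139.44559422805565 tilt [-0.1073  0.1866] tool shift [ 0.0511  1.5267 -0.0188] tool yaw -0.0455942280556485 [-4.6576  5.118   6.3554]
```

```bash
python3 -m crank '[[[-0.6,0.8,0],0,255],[[-1.2,1.6,0],0,255],[[-1.8,2.4,0],0,255],[[-1.8,2.4,0],0,255],[[-1.8,2.4,0],0,255],[[-1.8,2.4,0],0,255]]';  python3 go.py .5304 -.1866 .0489 -139.4
```

```text
time: 31.1
eef_pos: [0.5293, -0.1857, 0.0489]
tcp_rot: [0.938, 0.346, 0.0, -0.005]
contact_force: [-4.3, 14.0, 9.4]
opening: 0.11
finger_force: 43.5
[ 0.5293 -0.1857  0.0489] world yaw -139.4984037400777 tilt [-0.1832  0.5095] tool shift [ 0.2306  1.3636 -0.061 ] tool yaw -0.0984037400776856 [-4.3458 13.9975  9.3827]
```

The carriage is at its stop: force rises to 14 N with no further travel. Now the clockwise turn.

```bash
python3 -m crank '[[[0.6,-0.8,0],3,255],[[0.6,-0.8,0],9,255],[[0.6,-0.8,0],15,255],[[0.6,-0.8,0],21,255],[[0.6,-0.8,0],27,255],[[0.6,-0.8,0],33,255],[[0.6,-0.8,0],39,255],[[0.6,-0.8,0],45,255],[[0.6,-0.8,0],51,255],[[0.6,-0.8,0],57,255]]' 60;  python3 go.py .5293 -.1857 .0489 -215.6;  python3 -m crank '[[[0,0,0],6,255],[[0,0,0],12,255],[[0,0,0],16,255],[[0,0,0],19,255],[[0,0,0],21,255],[[0,0,0],22,255],[[0,0,0],22,255],[[0,0,0],22,255]]'; python3 go.py .5293 -.1857 .0489 -215.6; python3 -c "
from plant import *;print(get_state()['wrist_torque'],get_state()['qpos'])"
```

```text
time: 32.1
eef_pos: [0.5291, -0.1847, 0.0489]
tcp_rot: [0.989, -0.145, -0.003, -0.004]
contact_force: [-5.2, 14.6, 10.0]
opening: 0.099
finger_force: 63.4
[ 0.5291 -0.1847  0.0489] world yaw 163.29068889400392 tilt [-0.2169  0.5014] tool shift [ 0.4686  0.8511 -0.044 ] tool yaw 378.8906888940039 [-5.1617 14.6003  9.9667]
time: 32.9
eef_pos: [0.5292, -0.1845, 0.0489]
tcp_rot: [0.945, -0.327, -0.003, -0.003]
contact_force: [-4.5, 14.4, 11.5]
opening: 0.102
finger_force: 65.2
[ 0.5292 -0.1845  0.0489] world yaw 141.81812754702543 tilt [-0.2288  0.4565] tool shift [0.807  0.9015 0.0097] tool yaw 357.4181275470254 [-4.5066 14.3703 11.5411]
[2.42153151 0.61356597 0.89197423] [-0.51868841  0.26352707  1.97300004  0.00624443  0.91249296  1.71465346]
```

```bash
python3 -m crank '[[[0,0,0],2,255],[[0,0,0],4,255],[[0,0,0],5,255],[[0,0,0],5,255],[[0,0,0],5,255]]'; python3 -c "
from plant import *;print(get_state()['wrist_torque'])"; python3 go.py .5293 -.1857 .0489 -215.6; python3 -m crank '[[[0,0,0],2,200],[[0,0,0],2,150],[[0,0,0],2,80],[[0,0,0],2,0],[[0,0,0],2,0],[[0,0,0],2,0],[[0,0,-10],2,0],[[0,0,-40],2,0],[[0,0,-80],2,0],[[0,0,-120],2,0]]' && python3 -m crank '[[[0,0,-30],0,0],[[0,0,-50],0,0],[[0,0,-50],0,0],[[0,0,-50],0,0],[[0,0,-50],0,0]]'; python3 - <<'E'
from knob import *
for n in("wrist","top"):
    c=read_camera(n)
    try: print(n,knob(c))
    except Exception as e: print(n,e)
    if n=="wrist":
        np.savez("end.npz",**c); q=R.from_euler('z',4.5,degrees=True);S=np.array([.5373,-.2708,.02])
        for d in([-52,30],[-52,-30],[52,30],[52,-30],[0,-38]): 
            p=proj(c,S+q.apply([d[0]/1e3,d[1]/1e3,0]))
            if 0<=p[0]<560 and 0<=p[1]<420: print(d,depth(c,p)[0])
        for p in ([0,31,.0295],[0,48,.0295],[0,25,.02]): 
            w=np.array([*(S+q.apply([p[0]/1e3,p[1]/1e3,0]))[:2],p[2]]);u=proj(c,w);print("tongue",p,w,depth(c,u)[0] if 0<=u[0]<560 and 0<=u[1]<420 else u)
E
```

```text
time: 33.4
eef_pos: [0.5292, -0.1845, 0.049]
tcp_rot: [0.931, -0.365, -0.003, -0.002]
contact_force: [-3.3, 15.5, 10.5]
opening: 0.108
finger_force: 91.6
[2.52176794 0.50948709 1.9403394 ]
[ 0.5292 -0.1845  0.049 ] world yaw 137.17702649962243 tilt [-0.2687  0.3705] tool shift [0.8841 0.8278 0.0747] tool yaw 352.7770264996224 [-3.2711 15.4744 10.4965]
time: 34.4
eef_pos: [0.5296, -0.1888, 0.1704]
tcp_rot: [0.922, -0.386, -0.0, -0.0]
contact_force: [1.2, -0.5, 0.4]
opening: 0.998
finger_force: 0.0
time: 34.9
eef_pos: [0.5291, -0.1884, 0.2169]
tcp_rot: [0.922, -0.386, -0.002, -0.0]
contact_force: [-0.3, -0.3, -0.5]
opening: 1.003
finger_force: 0.0
wrist (422, ((531.5068969726562, -185.753662109375), (10.043684959411621, 43.89789962768555), 54.219078063964844), np.float64(0.07406863399942465))
[-52, 30] [ 0.4832 -0.245   0.0203]
[-52, -30] [ 0.4878 -0.3048  0.02  ]
[52, 30] [ 0.5868 -0.2368  0.0188]
[52, -30] [ 0.5915 -0.2966  0.0202]
[0, -38] [ 0.5402 -0.3089  0.0191]
tongue [0, 31, 0.0295] [ 0.5349 -0.2399  0.0295] [ 0.5349 -0.2399  0.0295]
tongue [0, 48, 0.0295] [ 0.5335 -0.2229  0.0295] [ 0.5336 -0.223   0.0297]
tongue [0, 25, 0.02] [ 0.5353 -0.2459  0.02  ] [ 0.5356 -0.2459  0.0219]
top (0, ((0.0, 0.0), (0.0, 0.0), 0.0), np.float64(nan))knob.py:5: RuntimeWarning: Mean of empty slice.
  Q=P[t]; r=cv2.minAreaRect((Q[:,:2]*1000).astype(np.float32)); return len(Q),r,Q[:,2].mean()
  ret = ret.dtype.type(ret / rcount)
```

The bar now lies at −35.8° in the world, which is −40.3° in the fixture (the stop is −40.1°). The knob axis is within 1 mm of its stop position, the tongue lies over the plate, and the plate is still flush at 20 mm.

```bash
python3 -c "
from plant import *;print(ctrl.sign_off())"
```

```text
the job is handed in; nothing more can be done
None
```

The job is handed in at about 35 s of the 62 s: the module sits flush on both pins and is released, the carriage is at its stop with the tongue over the plate, and the knob is locked at its stop, all confirmed by camera and force readings, but I viewed 12 pictures where the limit was 10, and I set the module down on the mat once to level it before seating.

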